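# Run down the loose wing nut of a bookbinding press

### The job

The bookbinding press has three books between its boards; its left-hand wing nut (seen from the robot) is already tight, but the right-hand one was left standing up its bolt. Push its wings round clockwise with the fingertips, in as many strokes as it takes, until the nut is seated finger-tight on its washer, then leave it. Only push: no pinching or wrenching of the nut, no shoving or lifting of the press, and leave the left-hand nut and the other things as they are.

Things in the scene. Friction and masses are not known exactly. Their poses are not given: they have to be found in the camera images.
- press: Bookbinding press, loose on rubber feet, 4.2 kg: two beech boards, each 190 x 300 x 22 mm, 30 mm of books between them, an upright steel bolt at either end. Origin: centre of its underside, on the counter; y along its length towards the left-hand bolt, z up. Its top lies 80 mm up. Bolts 127 mm from the centre along +y and -y. It slides if pushed level with over about 20 N.
- right_seat (a point): Top face of the right-hand bolt's washer (36 mm across, 3 mm thick), on the bolt's axis, 83 mm above the counter: where the nut's underside must come to rest. The bolt is 12 mm thick and ends 52 mm above this point.
- right_nut: Steel wing nut on the right-hand bolt, the loose one. Origin: on the bolt's axis at the nut's underside, 1.5 to 2.4 mm above the washer at the start; z up; its two wings point along its own +x and -x. Round hub 26 mm across, its top 14.5 mm above the origin; above the hub there is only the bolt between the wings. It stays where it is left: friction 0.04 N m, that is about 2 N at a wing.
- right_wing (a point): Middle of the rounded blade of the nut's +x wing, 22.7 mm from the bolt's axis, 23 mm above the nut's underside. Each wing is an upright plate 5 mm thick with a round blade 20 mm across: 13 to 32.5 mm from the axis, 13 to 33 mm above the underside. The other wing is its mirror image.
- right_nut_turn (a joint): Turn of the right-hand nut, rad: 0 = seated on its washer, negative = still to be turned down; grows as the nut turns clockwise seen from above (right-hand thread, 1.75 mm down a turn). Starts 5.5 to 8.7 rad short of seated. The seat is firm: at 0 the wing stops and the force on the finger climbs.
- left_nut_turn (a joint): Turn of the left-hand nut, same make and same sense; tight, reads 0 and is to stay so.
- left_nut: The same steel wing nut on the left-hand bolt (press +y end), seated and tight. Origin on the bolt's axis at its underside, wings along its own x.
- bone_folder: Bone folder, cream, flat, 125 x 20 x 4 mm, lying on the upper board of the press along its far edge. Origin: centre of its underside; long axis y. Leave alone.
- glue: White glue bottle, 54 mm diameter, 150 mm tall, standing. Origin: centre of its underside. Leave alone.
- mug: White mug, 82 mm across, 92 mm tall, standing. Origin: centre of its underside. Leave alone.
- stapler: Desk stapler, 145 x 36 x 52 mm, long axis y. Origin: centre of its underside. Leave alone.
- book: Hardcover book lying flat, 150 x 212 x 24 mm, white with a blue band. Origin: centre of its underside. Leave alone.
- tape: Roll of paper tape lying flat, 88 mm across, 24 mm tall. Origin: centre of its underside. Leave alone.
- paste_brush: Paste brush lying on the counter, 200 mm long, along its own x, bristles to +x. Origin: under its middle. Leave alone.

How it is judged:
At the end, for the whole second after the job is handed in: The right-hand nut is turned down to within 0.17 rad (10 degrees) of seated and at rest, the left-hand nut is still tight, and the press stands where it was, within 20 mm (value of joint right_nut_turn above -0.17 rad and velocity of joint right_nut_turn between -0.1 and 0.1 rad/s and value of joint left_nut_turn above -0.1 rad and distance of press from where it was at the start of the episode below 0.02 m and linear speed of press below 0.01 m/s); the robot touches nothing.
It fails at once if a nut is pinched or wrenched: the fingers press on it with more than 30 N (contact force between the fingers and right_nut above 30 N or contact force between the fingers and left_nut above 30 N).
It fails at once if the tight left-hand nut is turned back by more than 0.1 rad (value of joint left_nut_turn below -0.1 rad).
It fails at once if the press is shoved or lifted by more than 20 mm (distance of press from where it was at the start of the episode above 0.02 m).
It fails at once if the press is tipped by more than 3 degrees (angle between press's own z axis and vertical above 0.05 rad).
It fails at once if another thing is moved or lifted by more than 30 mm (distance of any of bone_folder, glue, mug, stapler, book, tape, paste_brush from where it was at the start of the episode above 0.03 m).
It also fails if it takes over 61 s, if anything falls off the work surface, if the arm or the gripper's body presses on something with over 40 N, if the wrist force passes 120 N, or if a joint passes its speed limit or range.

### The arm

A 7-joint arm with a two-finger parallel gripper is mounted at the origin on the work surface. World frame = base frame: x ahead of the robot, y to its left, z up, the work surface at z = 0. Lengths are in m, angles in rad, forces in N, time in s.
With the tool pointing down it reaches from about 0.35 to 0.9 m from the base axis. Payload 8.1 kg.
Tool frame: the origin (TCP) lies at the very end of the fingers, on their centre line; the grasp point (between the pads) lies arm.grip_point_offset behind it (arm.grip_point_offset is the distance from the TCP to the grasp point, in m); z points along the fingers, y is the line along which they close (so a half turn about z gives the same grasp; the last joint's range is limited). The gripper opens to 92 mm and grips with 3 to 60 N. Pads are 19 mm wide; open, the fingers measure 130 mm over their backs; the gripper's body (75 mm by 190 mm) begins 47 mm behind the grasp point.
Start: joints at [1.06, 0.434, 0.025, 1.573, -0.012, 1.134, -0.075], TCP at [0.248, -0.574, 0.191] pointing down, gripper open.
Joint ranges: [-2.62, 2.62], [-0.44, 2.09], [-1.27, 1.32], [0.08, 2.57], [-1.32, 4.46], [0.12, 2], [-2.74, 2.74]. Speed limits (rad/s): [2.22, 2.22, 3.01, 3.01, 3.14, 3.14, 3.14].

### API

Orientations are given as a rotation vector (axis times angle).
In Python, from cell import arm gives the robot as it stands. The module is installed in compiled form; this text tells all that it offers.
- The arm moves only by the shell command python3 -m creep 'ROWS' [OPENING] [FORCE]. ROWS is JSON, a list of rows, each a list of 6 numbers: the shift along the tool's x, y, z scaled (see below), then the turn, a rotation vector about the tool's x, y, z scaled (see below). A call has 1 to 20 rows; each row shifts and turns the commanded pose from where the row before left it, along the tool's axes as they then stand; what a row does not reach is not made up. The controller multiplies each number of a shift by 0.4 m and each number of a turn by 120 degrees. A row lasts 1/12 s, in which the tool goes at most 41.7 mm and 7.16 degrees, less where a joint would pass 70% of its speed; a pose out of reach is approached as far as the arm can. A call with a number of a shift or a turn outside -1 to 1 is refused whole. A call with a gripper value outside its range is refused whole. OPENING is the closure, from -1 (fully open) to 1 (shut), set as the call begins (- or left out, the last holds). The fingers move at their own pace and stop on an object; FORCE is the grip in N (left out, the last holds). Time passes only in rows, so rows that do not move let the fingers close. It gives the time, the measured TCP pose, the force, the opening and the grip force at its end, in the units of the state.
- arm.observe(): the state, without advancing time (a new reading comes with each control period).
- arm.get_image(name): name is "scene" or "top"; returns a dict with "frame" (420x560x3 uint8, red, green, blue), "intrinsics" (3x3 intrinsics, pixels), "distortion" ([k1, k2, p1, p2, k3] as OpenCV has them; the pictures are not rectified), "rvec" (rotation vector, rad) and "tvec" (3), from world to camera coordinates, as OpenCV has them. Camera axes: x right, y down, z forward; pixel columns grow to the right and rows downward; lengths in m; the calibration is good to about 2 mm. A picture is of the moment at which its call begins. There is no depth.
- arm.sign_off(): hands the job in; it is judged then, once.
The state is a dict: "clock": time; "joints": joint angles; "dq": joint speeds; "joint_efforts": joint torques, N m; "position": TCP position; "ee_rot": TCP orientation; "force": force on the tool from outside, world axes, zero at the start; "ft_torque": the same for the moment, N m; "width": opening from 0.0 (shut) to 1.0 (fully open); "gripper_force": force on a finger pad.
Only numpy, scipy, OpenCV 4.12 (cv2) and the standard library are available. Lean on these libraries where they do the work, as an engineer would, in place of code of your own. Each camera call takes 0.05 s, during which the arm holds its last target. There are 200 camera calls.

## Working session

There is one attempt and no reset: what is moved stays moved. The work goes in short steps, Python scripts to look and compute and a shell command to move; the robot and the scene stay as the last step left them, time stands still between calls to the robot, and variables do not carry over. Pictures are saved under pics/ and viewed, at most 10 in all, crops included, and the job is handed in when it is done.

```bash
mkdir -p pics
cat > h.py <<'E'
import numpy as np,cv2
from cell import arm
def K(d): return np.array(d["intrinsics"],float),np.array(d["distortion"],float),cv2.Rodrigues(np.array(d["rvec"],float))[0],np.array(d["tvec"],float).ravel()
def ray(d,px):
    k,D,R,t=K(d); u=cv2.undistortPoints(np.array([[px]],float),k,D)[0,0]
    v=R.T@np.array([u[0],u[1],1]); return -R.T@t,v/np.linalg.norm(v)
def onz(d,px,z):
    c,v=ray(d,px); return c+v*(z-c[2])/v[2]
def proj(d,p):
    k,D,R,t=K(d); return cv2.projectPoints(np.array(p,float).reshape(-1,3),cv2.Rodrigues(R)[0],t,k,D)[0].reshape(-1,2)
def tri(d1,p1,d2,p2):
    c1,v1=ray(d1,p1);c2,v2=ray(d2,p2)
    A=np.c_[v1,-v2]; s=np.linalg.lstsq(A,c2-c1,rcond=None)[0]
    a,b=c1+s[0]*v1,c2+s[1]*v2; return (a+b)/2,np.linalg.norm(a-b)
E
python3 - <<'E'
from h import *
import pickle
s=arm.observe(); print({k:np.round(v,3) for k,v in s.items()},arm.grip_point_offset)
for n in("scene","top"):
    d=arm.get_image(n); pickle.dump(d,open(n+".pkl","wb")); cv2.imwrite(f"pics/{n}0.png",cv2.resize(d["frame"][:,:,::-1],(784,588)))
    print(n,K(d)[0][0,0],-K(d)[2].T@K(d)[3])
E
```

```text
{'clock': np.float64(0.0), 'joints': array([ 1.06 ,  0.435,  0.025,  1.574, -0.012,  1.134, -0.075]), 'dq': array([-0.001, -0.001,  0.001,  0.001, -0.001, -0.002, -0.001]), 'joint_efforts': array([-2.0000e-03, -6.6786e+01,  9.8400e-01, -3.1445e+01, -6.1000e-02,
        4.3000e-02,  0.0000e+00]), 'position': array([ 0.248, -0.573,  0.191]), 'ee_rot': array([-3.075e+00, -6.360e-01,  1.000e-03]), 'force': array([ 0.005, -0.724,  0.34 ]), 'ft_torque': array([0.014, 0.006, 0.006]), 'gripper_force': np.float64(0.0), 'width': np.float64(0.999)} 0.0188
scene 401.4679579678161 [1.36880195 0.08940305 0.71095315]
top 396.2891296050848 [0.31181224 0.01781952 1.31042569]
```

View pics/scene0.png

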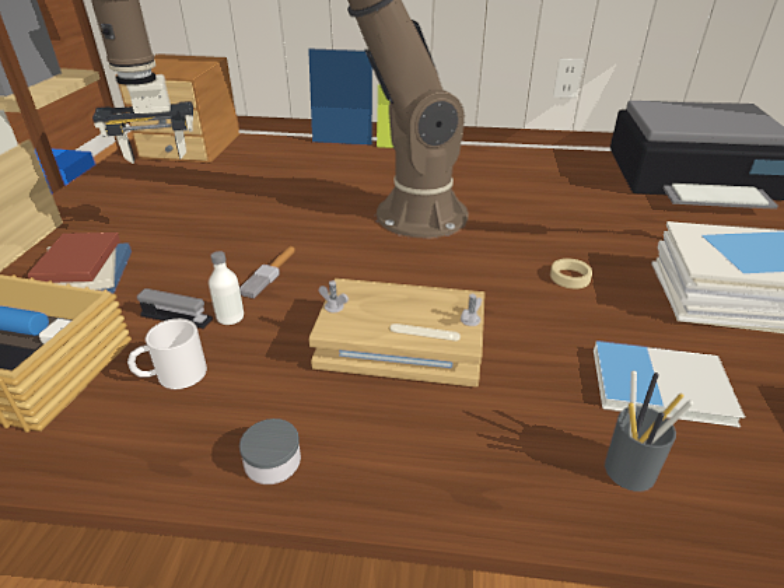

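View pics/top0.png

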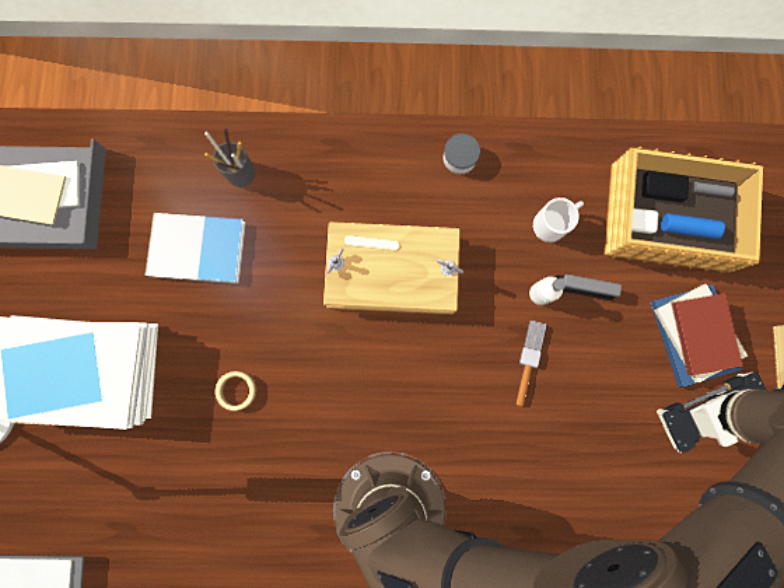

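The scene view shows the right nut at about (333,297) and the left at (471,312), both on the 1.4x scale. In the top view they are at (450,268) and (336,262), with the bone folder at (372,242). The glue at (545,290) is close to the right end of the press. Next I'll zoom in on the right nut in both views.

Run:
```python
from h import *
import pickle
S=pickle.load(open("scene.pkl","rb"));T=pickle.load(open("top.pkl","rb"))
def crop(d,cx,cy,r=24,s=16): return cv2.resize(d["frame"][cy-r:cy+r,cx-r:cx+r,::-1],None,fx=s,fy=s,interpolation=cv2.INTER_NEAREST)
a=crop(S,238,212,24,8);b=crop(T,321,191,24,8)
print("origins scene",238-24,212-24,"top",321-24,191-24)
cv2.imwrite("pics/c1.png",np.hstack([a,b]))
# press top board outline from beech mask in top view
for n,d in(("top",T),("scene",S)):
    h=cv2.cvtColor(d["frame"],cv2.COLOR_RGB2HSV); m=cv2.inRange(h,(12,50,130),(28,190,255))
    m=cv2.morphologyEx(m,cv2.MORPH_CLOSE,np.ones((7,7)))
    for c in cv2.findContours(m,0,2)[0]:
        (x,y),wh,an=cv2.minAreaRect(c)
        if cv2.contourArea(c)>2500: print(n,(x,y),wh,an,cv2.contourArea(c)); 
        if n=="top" and abs(x-280)<15 and cv2.contourArea(c)>2500:
            for p in cv2.boxPoints(cv2.minAreaRect(c)): print(p,onz(d,p,0.08))
for n,px in(("left",(336/1.4,262/1.4)),("right",(450/1.4,268/1.4))): print(n,onz(T,px,.1))
for n,px,z in(("glue",(545/1.4,292/1.4),.14),("mug",(556/1.4,218/1.4),.09)): print(n,onz(T,px,z))
```

```text
origins scene 214 188 top 297 167
top (270.8512878417969, 191.66612243652344) (89.5576171875, 116.06814575195312) 88.23760986328125 6418.5
[211.46751 148.69331] [0.67538348 0.22468466 0.08      ]
[327.48074 145.12367] [ 0.69412893 -0.14667691  0.08      ]
[330.23505 234.63893] [ 0.40618318 -0.15459514  0.08      ]
[214.22183 238.20857] [0.38979895 0.20550871 0.08      ]
top (484.1373291015625, 148.2188262939453) (128.20376586914062, 89.1379165649414) 11.659292221069336 8472.5
top (279.3647766113281, 66.08842468261719) (559.8912353515625, 74.25064086914062) 0.902221143245697 28519.0
[-1.1307068 98.801094 ] [0.83149458 0.92176414 0.08      ]
[ 0.03842163 24.559662  ] [1.09277567 0.94873054 0.08      ]
[559.8602    33.375755] [ 1.10750106 -0.94766191  0.08      ]
[558.69116 107.61719] [ 0.83964245 -0.91911008  0.08      ]
scene (307.28973388671875, 240.12457275390625) (214.5978546142578, 90.45604705810547) 12.380758285522461 8608.0
scene (56.49999237060547, 187.49996948242188) (112.99998474121094, 240.99996948242188) 0.0 9044.5
scene (107.10739135742188, 76.62042236328125) (143.6513671875, 78.24378967285156) 3.2704882621765137 4135.5
left [0.54805865 0.12836783 0.1       ]
right [ 0.53877761 -0.12474648  0.1       ]
glue [ 0.48247023 -0.32424372  0.14      ]
mug [ 0.66059123 -0.36820343  0.09      ]
```

View pics/c1.png

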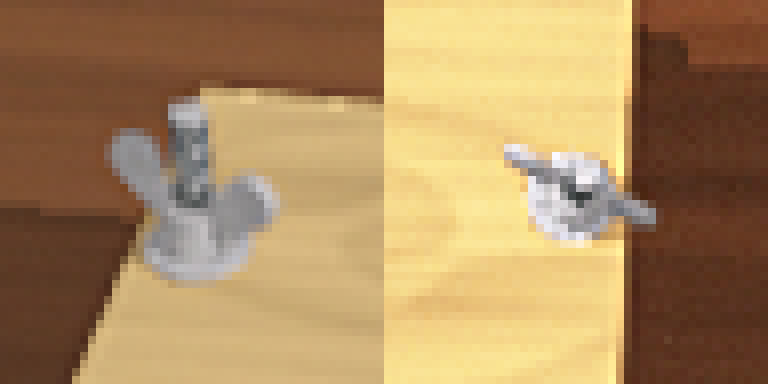

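The crops show the two wings in the top view, with tips at about (312.8,186.4) and (330.9,194). In the scene view the blade centres are at about (231,208) and (245.5,213.4), and the bolt top is at (237.4,200.9). Now I'll triangulate these.

Run:
```python
from h import *
import pickle
S=pickle.load(open("scene.pkl","rb"));T=pickle.load(open("top.pkl","rb"))
sp={"boltop":((187,106),(588,176)),"wingA(left in scene)":((138,160),(643,210)),"wingB":((252,203),(522,160)),"washer":((195,258),(572,208))}
for n,(a,b) in sp.items():
    a=(214+a[0]/8-.5,188+a[1]/8-.5);b=(297+(b[0]-384)/8-.5,167+b[1]/8-.5)
    p,e=tri(S,a,T,b); print(n,p.round(4),"gap",round(e,4), "on z", onz(T,b,.108).round(4), onz(S,a,.108).round(4))
a=onz(T,(297+(508-384)/8-.5,167+152/8-.5),.108);b=onz(T,(297+(656-384)/8-.5,167+216/8-.5),.108)
print(a,b,(a+b)/2,np.linalg.norm(a-b),np.degrees(np.arctan2(*(b-a)[1::-1])))
# left nut
def crop(d,cx,cy,r=24,s=8): return cv2.resize(d["frame"][cy-r:cy+r,cx-r:cx+r,::-1],None,fx=s,fy=s,interpolation=cv2.INTER_NEAREST)
s=arm.observe();from scipy.spatial.transform import Rotation as R
print(R.from_rotvec(s["ee_rot"]).as_matrix().round(3))
```

```text
boltop [ 0.5417 -0.1233  0.1333] gap 0.0015 on z [ 0.5465 -0.1256  0.108 ] [ 0.5054 -0.1334  0.108 ]
wingA(left in scene) [ 0.5337 -0.1455  0.1051] gap 0.0034 on z [ 0.5335 -0.1469  0.108 ] [ 0.5379 -0.1426  0.108 ]
wingB [ 0.5531 -0.1012  0.1053] gap 0.0019 on z [ 0.5524 -0.1     0.108 ] [ 0.5567 -0.1014  0.108 ]
washer [ 0.5407 -0.1245  0.0719] gap 0.0019 on z [ 0.5338 -0.1194  0.108 ] [ 0.5875 -0.1133  0.108 ]
[ 0.55542226 -0.09457443  0.108     ] [ 0.53125199 -0.15188321  0.108     ] [ 0.54333712 -0.12322882  0.108     ] 0.062197255303815285 -112.86783335185787
[[ 0.918  0.397 -0.001]
 [ 0.397 -0.918  0.001]
 [-0.    -0.001 -1.   ]]
```

Triangulation gives the bolt axis at about (0.542,-0.1235), with the blades at radius 23–24 mm and z about 0.105. Both figures agree with the text. The wing line lies at about 67°.

Plan:
- Straddle the bolt with the fingers about 40 mm apart.
- Turn the tool about the axis, so each fingertip pushes one wing and the net force on the press stays near zero.

First I'll move high over the nut.

```bash
cat > st.py <<'E'
from h import *
from scipy.spatial.transform import Rotation as R
import sys
s=arm.observe();m=R.from_rotvec(s["ee_rot"]).as_matrix()
d=m.T@(np.array([.542,-.1235,.098])-s["position"])/.4
print("t%.2f"%s["clock"],"p",s["position"].round(4),"yline",round(float(np.degrees(np.arctan2(m[1,1],m[0,1]))),1),"q",s["joints"].round(2),"F",s["force"].round(1),"T",s["ft_torque"].round(2),"w %.3f g %.1f"%(s["width"],s["gripper_force"]),"units to target",d.round(4),"tilt",np.degrees(np.arccos(-m[2,2])).round(2))
lim=float(sys.argv[1]) if len(sys.argv)>1 else 1e9
sys.exit(1 if abs(s["ft_torque"][2])>lim or np.linalg.norm(s["force"])>12 else 0)
E
python3 -m creep '[[0,0,-0.09,0,0,0],[0,0,-0.09,0,0,0],[0.075,-0.049,0,0,0,0],[0.075,-0.049,0,0,0,0],[0.075,-0.049,0,0,0,0],[0.075,-0.049,0,0,0,0],[0.075,-0.049,0,0,0,0],[0.075,-0.049,0,0,0,0],[0.075,-0.049,0,0,0,0],[0.075,-0.049,0,0,0,0],[0.075,-0.049,0,0,0,0],[0.075,-0.049,0,0,0,0],[0.075,-0.049,0,0,0,0],[0.075,-0.049,0,0,0,0],[0.075,-0.049,0,0,0,0],[0.075,-0.049,0,0,0,0],[0.075,-0.049,0,0,0,0],[0,0,0,0,0,0]]' 0.13 5; python3 st.py
```

```text
clock: 1.6
position: [0.5474, -0.117, 0.2629]
ee_rot: [-3.069, -0.65, -0.003]
force: [-0.7, 0.2, -0.3]
width: 0.435
gripper_force: 0.0
t1.60 p [ 0.5474 -0.117   0.2629] yline -66.1 q [ 0.31  0.29 -0.25  1.61  0.07  1.25 -1.11] F [-0.7  0.2 -0.3] T [ 0.07  0.02 -0.01] w 0.435 g 0.0 units to target [-0.0201  0.0109  0.4121] tilt 0.26
```

```bash
python3 -m creep '[[0,0,0,0,0,-0.059],[0,0,0,0,0,-0.059],[0,0,0,0,0,-0.059],[0,0,0,0,0,-0.059],[0,0,0,0,0,-0.059],[0,0,0,0,0,-0.059],[0,0,0,0,0,-0.059],[0,0,0,0,0,-0.059],[0,0,0,0,0,-0.059],[0,0,0,0,0,-0.059],[0,0,0,0,0,-0.059],[0,0,0,0,0,-0.059],[0,0,0,0,0,-0.059]]' >/dev/null; python3 -m creep '[[0,0,0,0,0,-0.059],[0,0,0,0,0,-0.059],[0,0,0,0,0,-0.059],[0,0,0,0,0,-0.059],[0,0,0,0,0,-0.059],[0,0,0,0,0,-0.059],[0,0,0,0,0,-0.059],[0,0,0,0,0,-0.059],[0,0,0,0,0,-0.059],[0,0,0,0,0,-0.059],[0,0,0,0,0,-0.059],[0,0,0,0,0,-0.059],[0,0,0.05,0,0,0],[0,0,0.05,0,0,0],[0,0,0,0,0,0],[0,0,0,0,0,0]]'>/dev/null; python3 st.py
```

```text
t4.02 p [ 0.5434 -0.1257  0.2226] yline 110.4 q [ 0.72  0.42 -0.82  1.64  0.32  1.22  1.76] F [ 0.8 -0.   0.4] T [ 0.15 -0.14  0.02] w 0.435 g 0.0 units to target [0.0007 0.006  0.3116] tilt 0.15
```

```bash
python3 -m creep '[[0,0.003,0,0,0,-0.03],[0,0.003,0,0,0,-0.035],[0,0,0.05,0,0,0],[0,0,0.05,0,0,0],[0,0,0.05,0,0,0],[0,0,0.05,0,0,0],[0,0,0,0,0,0]]' >/dev/null; python3 st.py
python3 - <<'E'
from h import *
d=arm.get_image("scene"); f=d["frame"][140:250,185:295,::-1]
e=arm.get_image("top")["frame"][136:246,265:375,::-1]
cv2.imwrite("pics/c2.png",np.hstack([cv2.resize(i,(400,400)) for i in(f,e)]))
E
```

```text
t4.60 p [ 0.5419 -0.1236  0.1412] yline 118.1 q [ 0.7   0.5  -0.81  1.76  0.41  1.07  1.81] F [-0.5 -0.1 -0.5] T [ 0.16 -0.02 -0.  ] w 0.436 g 0.0 units to target [-7.00e-04 -1.00e-04  1.08e-01] tilt 0.22
```

View pics/c2.png

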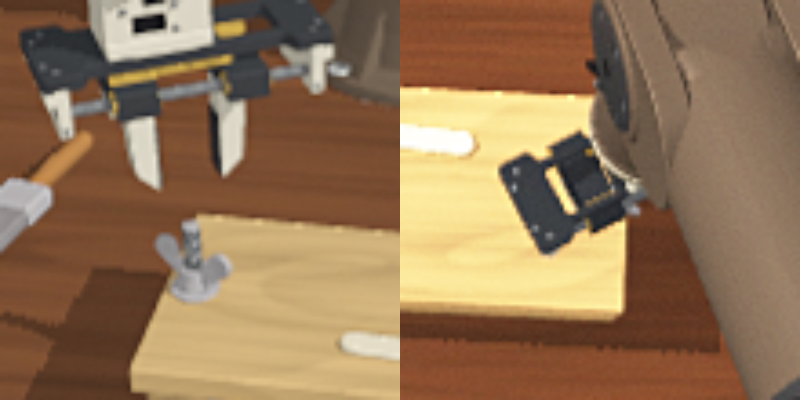

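The scene crop shows the fingertips straddling the bolt line at about (150,185) and (232,170), but well above the bolt top at (190,222). I'll check that against the projection of the measured TCP.

Run:
```python
from h import *
s=arm.observe(); d=arm.get_image("scene")
f=(400/110)
for z in(0,.01,.02,.03,.04): print(z,((proj(d,s["position"]+[0,0,z])-[185,140])*f).round(0))
print("bolt top",((proj(d,[.542,-.1235,.135])-[185,140])*f).round(0))
from scipy.spatial.transform import Rotation as R
m=R.from_rotvec(s["ee_rot"]).as_matrix()
for k in(-.02,.02,-.03,.03): print(k,((proj(d,s["position"]+m[:,1]*k)-[185,140])*f).round(0))
```

```text
0 [[188. 210.]]
0.01 [[187. 198.]]
0.02 [[186. 186.]]
0.03 [[186. 173.]]
0.04 [[185. 161.]]
bolt top [[189. 219.]]
-0.02 [[160. 215.]]
0.02 [[216. 204.]]
-0.03 [[146. 218.]]
0.03 [[230. 201.]]
```

Run:
```python
from h import *
from scipy.spatial.transform import Rotation as R
s=arm.observe(); m=R.from_rotvec(s["ee_rot"]).as_matrix();p=s["position"]
out=[]
for n,(x,y) in(("scene",(185,140)),("top",(265,136))):
    d=arm.get_image(n); g=cv2.resize(d["frame"][y:y+110,x:x+110,::-1],(400,400),interpolation=cv2.INTER_CUBIC)
    def mk(P,c):
        q=((proj(d,P)[0]-[x,y]+.5)*400/110).astype(int); cv2.circle(g,tuple(int(v) for v in q),3,c,1)
    for k in(-.02,.02,-.039,.039):
        for w in(-.0095,.0095): mk(p+m[:,1]*k+m[:,0]*w,(0,0,255))
    for k in(-.095,.095):
        for w in(-.0375,.0375): mk(p+m[:,1]*k+m[:,0]*w-m[:,2]*.066,(0,255,0))
    mk(np.array([.542,-.1235,.135]),(255,0,0)); out.append(g)
cv2.imwrite("pics/c3.png",np.hstack(out)); print(p,s["clock"])
```

```text
[ 0.54444815 -0.12308267  0.14498513] 4.75
```

View pics/c3.png

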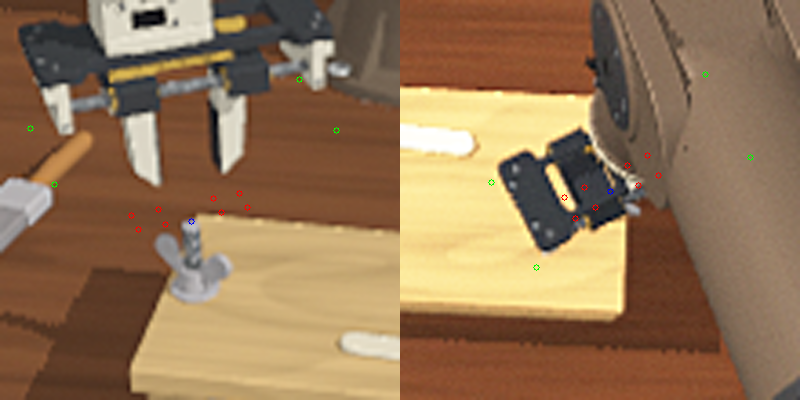

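The crops show the visible fingertips some 25 mm above where the pose says they should be, while the xy agrees. I'll check the start picture for the same offset.

Run:
```python
from h import *
import pickle
from scipy.spatial.transform import Rotation as R
S=pickle.load(open("scene.pkl","rb"));x,y=60,60
g=cv2.resize(S["frame"][y:y+110,x:x+110,::-1],(440,440),interpolation=cv2.INTER_CUBIC)
p=np.array([.248,-.573,.191]);m=R.from_rotvec([-3.075,-.636,.001]).as_matrix()
for z in(0,.02,.04):
  for k in(-.046,.046):
    q=((proj(S,p+m[:,1]*k+[0,0,z])[0]-[x,y]+.5)*4).astype(int); cv2.circle(g,tuple(int(v) for v in q),3,(0,0,255),1)
d=arm.get_image("scene"); h=cv2.resize(d["frame"][140:250,185:295,::-1],(440,440),interpolation=cv2.INTER_CUBIC)
cv2.imwrite("pics/c4.png",np.hstack([g,h[:,:300]]));
s=arm.observe();print(s["position"],s["clock"])
```

```text
[ 0.54454542 -0.1231914   0.14497932] 4.9
```

View pics/c4.png

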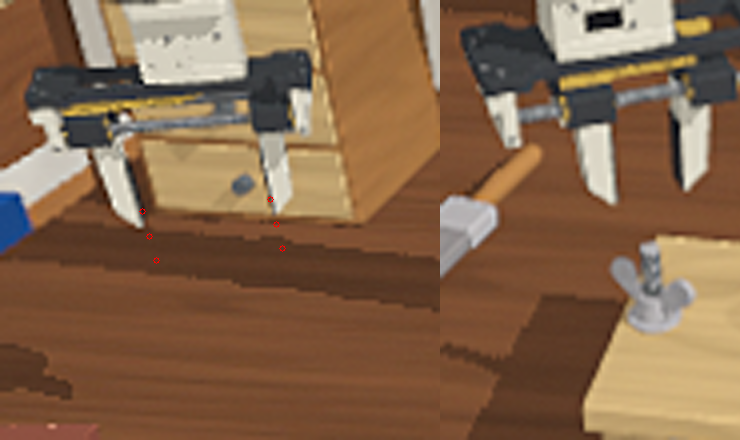

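The start picture shows the same offset, with the visible tips about 25–30 mm above the stated TCP. I'll descend to the stated height around the bolt, which is safe under either reading, and let contact decide which is right.

```bash
python3 -m creep '[[0,0,0.03,0,0,0],[0,0,0.03,0,0,0],[0,0,0.03,0,0,0],[0,0,0.02,0,0,0],[0,0,0,0,0,0],[0,0,0,0,0,0],[0,0,0,0,0,0]]' >/dev/null; python3 st.py
python3 - <<'E'
from h import *
d=arm.get_image("scene")
np.save("before.npy",d["frame"])
cv2.imwrite("pics/c5.png",cv2.resize(d["frame"][150:240,195:285,::-1],(450,450),interpolation=cv2.INTER_CUBIC))
E
python3 st.py
```

```text
t5.48 p [ 0.5437 -0.123   0.0994] yline 118.2 q [ 0.68  0.55 -0.79  1.8   0.46  0.98  1.77] F [ 0.5  0.6 -0.5] T [ 0.15 -0.07 -0.  ] w 0.435 g 0.0 units to target [0.0043 0.0009 0.0034] tilt 0.02
t5.53 p [ 0.5439 -0.1231  0.0997] yline 118.2 q [ 0.68  0.55 -0.79  1.8   0.46  0.98  1.77] F [ 0.2 -0.   0.1] T [ 0.16 -0.15  0.  ] w 0.436 g 0.0 units to target [0.0046 0.0012 0.0042] tilt 0.03
```

View pics/c5.png

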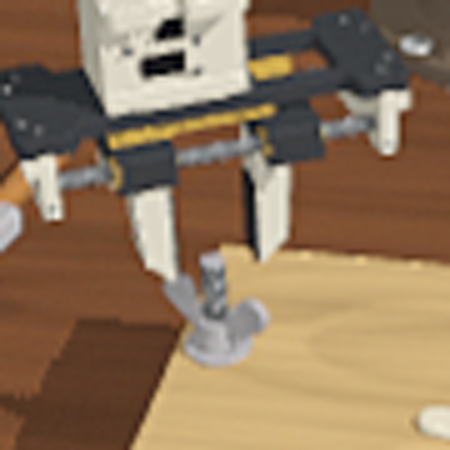

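The crop shows the tips at about (170,278) and (262,258), centred on the bolt at (210,258), and apparently just above the wings. I'll do a trial turn to see whether the nut follows.

```bash
python3 -m creep '[[0,0,0,0,0,0.05],[0,0,0,0,0,0.05],[0,0,0,0,0,0.05],[0,0,0,0,0,0]]' >/dev/null; python3 st.py .25 && python3 -m creep '[[0,0,0,0,0,0.05],[0,0,0,0,0,0.05],[0,0,0,0,0,0.05],[0,0,0,0,0,0],[0,0,0,0,0,0]]' >/dev/null; python3 st.py .25
python3 - <<'E'
from h import *
d=arm.get_image("scene")
cv2.imwrite("pics/c6.png",cv2.resize(d["frame"][150:240,195:285,::-1],(450,450),interpolation=cv2.INTER_CUBIC))
E
```

```text
t5.87 p [ 0.544  -0.1231  0.1001] yline 99.9 q [ 0.63  0.52 -0.71  1.81  0.41  0.96  1.49] F [-0.4 -0.2 -0.1] T [ 0.1  -0.18  0.02] w 0.430 g 0.0 units to target [ 0.0051 -0.0001  0.0051] tilt 0.08
t6.28 p [ 0.5438 -0.1231  0.0997] yline 82.5 q [ 0.58  0.5  -0.63  1.81  0.36  0.94  1.23] F [ 0.2 -0.2 -0.1] T [ 0.06 -0.13 -0.05] w 0.431 g 0.0 units to target [ 0.0043 -0.0015  0.0042] tilt 0.05
```

View pics/c6.png

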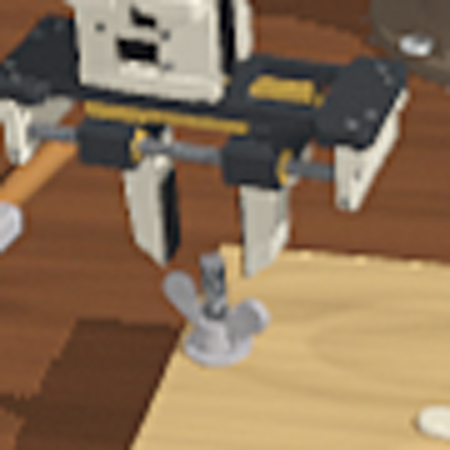

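The wings look almost the same as before, at (180,293) and (252,318), but there is a hint of torque. I'll measure the change from the pixels.

```bash
python3 - <<'E'
from h import *
b=np.load("before.npy").astype(int);a=arm.get_image("scene")["frame"].astype(int)
df=np.abs(a-b).max(2)
print(df[200:226,226:252])
E
python3 st.py
```

```text
[[ 25  71 166 159  43  14   3   1   4   6  11  27  30  11   1   2   6  64
   41 102 119  26  36  27  59  23]
 [ 42  73 166 135  43  15   4   1   2  33  39  41  42  30   7   3   8  68
   49  82 105  19  30  56  26   6]
 [100  83 142 143  56  16   5   2   1  37  43  44  52  41   7   4   7  56
   37  71  74  18  32  32   4   3]
 [153 125 151 154  68  15   2   1   6   9  23  34  48  42   6   3   7  43
   41  59  49  41  25   2   4   1]
 [ 81 135 143 112  25  23   1   2   2   4   4  13  32  40   5   3   6  46
   44  49  26   0   4   2   1   1]
 [ 18  38  74  80  15  13   1   2   2   3   2  14  25  45   9   3   4  20
   26  20   1   3   2   0   1   1]
 [  7   9   5  23   7   2   2   0   1   4   4  18  38  49  10   3   2   3
    8   2   2   1   2   1   2   1]
 [  2   3   4   5   3   2   1   1   1   8  10  19  41  28   3   1   1   1
    2   1   0   1   1   1   1   1]
 [  2   1   0   1   1   0   1   0   2   6   6   7  18   3   3   1   2   1
    1   1   1   1   1   1   1   1]
 [  1   1   1   1   0   0   1   1   1   3   3   3   2   3   0   0   1   1
    1   1   1   1   1   1   0   0]
 [  1   2 
[... 1232 characters left out ...]
 1   1   1   1   1   0   1   1
    1   2   1   0   2   3   1   1]
 [  1   2   2   2   1   1   1   1   0   1   0   1   1   0   1   1   0   1
    1   0   1   0   1   0   1   0]
 [  1   3   1   1   2   1   1   1   0   1   2   1   2   2   1   0   1   3
    1   0   1   1   1   1   0   1]
 [  1   1   1   1   1   0   1   1   0   2   1   1   1   1   1   1   1   1
    1   0   2   1   1   2   0   1]
 [  0   1   1   1   0   1   1   1   1   1   1   0   0   2   0   1   1   1
    1   0   1   1   1   1   1   1]]
t6.38 p [ 0.5436 -0.1232  0.0995] yline 82.4 q [ 0.58  0.5  -0.63  1.81  0.36  0.94  1.23] F [-0.5  0.1 -0. ] T [ 0.11 -0.13 -0.03] w 0.434 g 0.0 units to target [ 0.0038 -0.0012  0.0037] tilt 0.02
```

The nut did not move, so the real tips are about 25 mm above the reported TCP, as the pictures show. I'll turn back and descend by about that amount, watching the force.

```bash
python3 -m creep '[[0,0,0,0,0,-0.05],[0,0,0,0,0,-0.05],[0,0,0,0,0,-0.05],[0,0,0,0,0,-0.05],[0,0,0,0,0,-0.05],[0,0,0,0,0,-0.05],[0,0,0.02,0,0,0],[0,0,0.01,0,0,0],[0,0,0,0,0,0]]' >/dev/null; python3 st.py .25 && python3 -m creep '[[0,0,0.01,0,0,0],[0,0,0.01,0,0,0],[0,0,0,0,0,0]]' >/dev/null; python3 st.py .25 &&  python3 -m creep '[[0,0,0.01,0,0,0],[0,0,0,0,0,0],[0,0,0,0,0,0]]' >/dev/null; python3 st.py
python3 - <<'E'
from h import *
d=arm.get_image("scene")
cv2.imwrite("pics/c7.png",cv2.resize(d["frame"][150:240,195:285,::-1],(450,450),interpolation=cv2.INTER_CUBIC))
E
```

```text
t7.13 p [ 0.5426 -0.1234  0.0859] yline 118.0 q [ 0.67  0.56 -0.78  1.82  0.47  0.96  1.75] F [-0.7  0.5  0.4] T [ 0.16 -0.16 -0.02] w 0.436 g 0.0 units to target [ 0.0014  0.0004 -0.0302] tilt 0.11
t7.38 p [ 0.543  -0.1232  0.0785] yline 118.1 q [ 0.67  0.57 -0.77  1.83  0.48  0.94  1.75] F [ 0.   1.1 -0.1] T [ 0.09 -0.11  0.01] w 0.433 g 0.0 units to target [ 0.0027  0.0005 -0.0487] tilt 0.06
t7.63 p [ 0.5434 -0.1232  0.0752] yline 118.2 q [ 0.67  0.57 -0.77  1.83  0.49  0.94  1.74] F [ 0.5 -0.4  0.4] T [ 0.21 -0.09 -0.  ] w 0.436 g 0.0 units to target [ 0.0035  0.0009 -0.0571] tilt 0.02
```

View pics/c7.png

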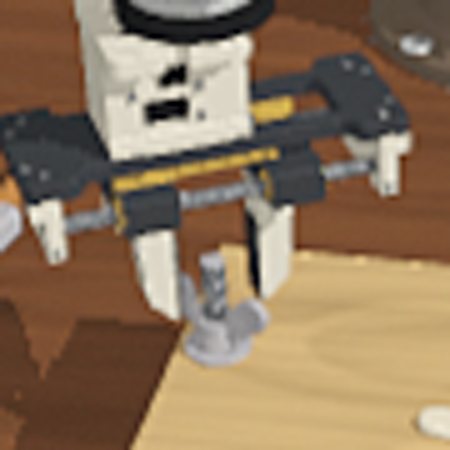

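The crop shows the tips at (172,318) and (262,298), level with the blades on either side of the bolt. Now the push.

```bash
python3 -m creep '[[0,0,0,0,0,0.04],[0,0,0,0,0,0.04],[0,0,0,0,0,0.04],[0,0,0,0,0,0.04],[0,0,0,0,0,0.04],[0,0,0,0,0,0.04]]' >/dev/null; python3 st.py .25 && python3 -m creep '[[0,0,0,0,0,0.04],[0,0,0,0,0,0.04],[0,0,0,0,0,0.04],[0,0,0,0,0,0.04],[0,0,0,0,0,0.04]]' >/dev/null; python3 st.py .25
python3 - <<'E'
from h import *
b=np.load("before.npy").astype(int);a=arm.get_image("scene")["frame"].astype(int)
df=np.abs(a-b).max(2); print(df[208:222:2,226:252:2])
E
```

```text
t8.18 p [ 0.5437 -0.1232  0.0756] yline 89.1 q [ 0.58  0.54 -0.64  1.83  0.4   0.9   1.31] F [ 0.1  0.3 -0.5] T [ 0.1  -0.2   0.04] w 0.436 g 0.9 units to target [ 0.0041 -0.0007 -0.0561] tilt 0.03
t8.60 p [ 0.5436 -0.1232  0.0755] yline 65.1 q [ 0.51  0.51 -0.54  1.84  0.33  0.88  0.96] F [ 1.  -1.  -0.9] T [ 0.01 -0.18  0.02] w 0.438 g 0.9 units to target [ 0.0034 -0.0023 -0.0562] tilt 0.02
[[  5  13  99  97  41  13  28  10  32  46  44  85  75]
 [  3   4  95 100  19  11  31  26  17  18  14  67   1]
 [  1   3   1 100  45   3  23  12  18  38  30  57   2]
 [  1   1   3  14  12  34  37  15  66  61  69  43   3]
 [  1   1   1   3   1   4  30  32  44  54  52   2   0]
 [  0   2   1   3   3  18  34  38  17   3   2   1   0]
 [  1   2  27  30  33  29  13   7   3   1   0   2   1]]
```

```bash
python3 -m creep '[[0,0,0,0,0,0.05],[0,0,0,0,0,0.05],[0,0,0,0,0,0.05],[0,0,0,0,0,0.05],[0,0,0,0,0,0.05],[0,0,0,0,0,0.05],[0,0,0,0,0,0.05],[0,0,0,0,0,0.05],[0,0,0,0,0,0.05],[0,0,0,0,0,0.05]]' >/dev/null; python3 st.py .25 && python3 -m creep '[[0,0,0,0,0,0.05],[0,0,0,0,0,0.05],[0,0,0,0,0,0.05],[0,0,0,0,0,0.05],[0,0,0,0,0,0.05],[0,0,0,0,0,0.05],[0,0,0,0,0,0.05],[0,0,0,0,0,0.05],[0,0,0,0,0,0.05],[0,0,0,0,0,0.05]]' >/dev/null; python3 st.py .25 && python3 -m creep '[[0,0,0,0,0,0.05],[0,0,0,0,0,0.05],[0,0,0,0,0,0.05],[0,0,0,0,0,0.05],[0,0,0,0,0,0.05],[0,0,0,0,0,0.05],[0,0,0,0,0,0.05],[0,0,0,0,0,0.05],[0,0,0,0,0,0]]' >/dev/null; python3 st.py .25
```

```text
t9.48 p [ 0.5436 -0.1232  0.0754] yline 5.2 q [ 0.33  0.47 -0.27  1.86  0.16  0.84  0.06] F [-0.2 -0.9 -1.9] T [-0.09 -0.17  0.04] w 0.433 g 0.9 units to target [-0.0004 -0.004  -0.0565] tilt 0.01
t10.32 p [ 0.5436 -0.1231  0.0753] yline -54.8 q [ 0.13  0.45 -0.01  1.87  0.    0.82 -0.83] F [-0.1 -1.  -2.1] T [-0.1  -0.13  0.06] w 0.436 g 1.0 units to target [-0.0038 -0.0014 -0.0567] tilt 0.01
t11.07 p [ 0.5436 -0.123   0.0753] yline -102.8 q [-0.03  0.45  0.21  1.89 -0.13  0.81 -1.54] F [0.5 0.1 0.3] T [ 0.   -0.02  0.05] w 0.433 g 0.1 units to target [-0.0037  0.002  -0.0567] tilt 0.01
```

```bash
python3 -m creep '[[0,0,0,0,0,0.05],[0,0,0,0,0,0.05],[0,0,0,0,0,0.05],[0,0,0,0,0,0.05],[0,0,0,0,0,0.05],[0,0,0,0,0,0.05],[0,0,0,0,0,0.05],[0,0,0,0,0,0.05],[0,0,0,0,0,0.05],[0,0,0,0,0,0]]' >/dev/null; python3 st.py .25 && python3 -m creep '[[0,0,0,0,0,-0.05],[0,0,0,0,0,-0.05],[0,0,0,0,0,-0.05],[0,0,-0.04,0,0,0],[0,0,-0.04,0,0,0],[0,0,0,0,0,0]]' >/dev/null; python3 st.py .25 && python3 -m creep '[[0,0,0,0,0,-0.05],[0,0,0,0,0,-0.05],[0,0,0,0,0,-0.05],[0,0,0,0,0,-0.05],[0,0,0,0,0,-0.05],[0,0,0,0,0,-0.05],[0,0,0,0,0,-0.05],[0,0,0,0,0,-0.05],[0,0,0,0,0,-0.05],[0,0,0,0,0,-0.05],[0,0,0,0,0,-0.05],[0,0,0,0,0,-0.05],[0,0,0,0,0,-0.05],[0,0,0,0,0,-0.05],[0,0,0,0,0,-0.05],[0,0,0,0,0,-0.05],[0,0,0,0,0,-0.05],[0,0,0,0,0,-0.05],[0,0,0,0,0,-0.05],[0,0,0,0,0,-0.05]]' >/dev/null; python3 st.py .25 && python3 -m creep '[[0,0,0,0,0,-0.05],[0,0,0,0,0,-0.05],[0,0,0,0,0,-0.05],[0,0,0,0,0,-0.05],[0,0,0,0,0,-0.05],[0,0,0,0,0,-0.05],[0,0,0,0,0,-0.05],[0,0,0,0,0,-0.05],[0,0,0,0,0,-0.05],[0,0,0,0,0,-0.05],[0,0,0,0,0,0]]' >/dev/null; python3 st.py
```

```text
t11.90 p [ 0.5435 -0.1231  0.0752] yline -156.6 q [-0.21  0.48  0.46  1.9  -0.28  0.83 -2.33] F [ 0.3  0.2 -0.1] T [ 0.08 -0.05 -0.03] w 0.434 g 0.1 units to target [-0.0006  0.004  -0.0569] tilt 0.02
t12.40 p [ 0.5451 -0.1236  0.1099] yline -138.2 q [-0.16  0.42  0.39  1.86 -0.2   0.89 -2.08] F [ 1.  -0.2  0.1] T [ 0.06 -0.04 -0.02] w 0.432 g 0.0 units to target [-0.0055  0.0056  0.0298] tilt 0.22
t14.07 p [ 0.5434 -0.123   0.1071] yline -18.0 q [ 0.22  0.42 -0.12  1.83  0.06  0.89 -0.25] F [-0.2 -0.3 -0.5] T [-0.   -0.05  0.06] w 0.432 g 0.0 units to target [-0.0023 -0.003   0.0228] tilt 0.01
t14.98 p [ 0.5433 -0.1232  0.1071] yline 41.9 q [ 0.4   0.44 -0.38  1.82  0.2   0.92  0.67] F [ 0.8 -0.7 -0.2] T [ 0.07 -0.14 -0.01] w 0.436 g 0.0 units to target [ 0.0017 -0.003   0.0228] tilt 0.02
```

The first stroke turned the nut about 250°. Near the seat I want a soft contact, so I'll offset the tool 4 mm along its x. Only one finger then leads, and the arm's lateral compliance limits the force. I'll turn in small guarded steps.

```bash
cat > g.py <<'E'
from h import *
import sys
from scipy.spatial.transform import Rotation as R
s=arm.observe();m=R.from_rotvec(s["ee_rot"]).as_matrix();f=m.T@s["force"]
print("t%.1f"%s["clock"],"y%.1f"%np.degrees(np.arctan2(m[1,1],m[0,1])),"F",f.round(1),"Tz %.2f"%s["ft_torque"][2],"q7 %.2f"%s["joints"][6],"g %.1f"%s["gripper_force"],s["position"][:2].round(4))
sys.exit(int(np.hypot(f[0],f[1])>5))
E
python3 -m creep '[[0,0,0,0,0,-0.05],[0,0,0.04,0,0,0],[0,0,0.04,0,0,0],[0.005,0,0,0,0,0],[0.005,0,0,0,0,0],[0,0,0,0,0,0],[0,0,0,0,0,0]]'>/dev/null; python3 st.py && python3 -m creep '[[0,0.001,0,0,0,0.04],[0,0.001,0,0,0,0.04],[0,0.001,0,0,0,0.04],[0,0.001,0,0,0,0.04]]'>/dev/null; python3 g.py && python3 -m creep '[[0,0.001,0,0,0,0.04],[0,0.001,0,0,0,0.04],[0,0.001,0,0,0,0.04],[0,0.001,0,0,0,0.04]]'>/dev/null; python3 g.py && python3 -m creep '[[0,0.0005,0,0,0,0.025],[0,0.0005,0,0,0,0.025],[0,0.0005,0,0,0,0.025],[0,0.0005,0,0,0,0.025]]'>/dev/null; python3 g.py
```

```text
t15.57 p [ 0.5411 -0.1203  0.0763] yline 47.4 q [ 0.41  0.48 -0.39  1.86  0.23  0.85  0.73] F [ 0.6 -0.7  0.7] T [ 0.07 -0.14  0.  ] w 0.432 g 0.0 units to target [-0.0071 -0.0044 -0.0543] tilt 0.08
t15.9 y27.9 F [-2.4 -0.3  0.1] Tz 0.01 q7 0.44 g 0.9 [ 0.5424 -0.1198]
t16.2 y8.7 F [-2.  -0.6 -0.1] Tz 0.01 q7 0.15 g 0.9 [ 0.5436 -0.1195]
t16.6 y-3.2 F [-2.3 -0.5 -0.3] Tz -0.02 q7 -0.03 g 0.8 [ 0.5444 -0.1194]
```

One-finger contact shows clearly, with Fx about -2.3 N, which matches the nut's friction. I'll continue in guarded small steps.

```bash
c="python3 -m creep"; 
$c '[[0,0.0005,0,0,0,0.025],[0,0.0005,0,0,0,0.025],[0,0.0005,0,0,0,0.025],[0,0.0005,0,0,0,0.025]]'>/dev/null; python3 g.py && $c '[[0,0.0005,0,0,0,0.025],[0,0.0005,0,0,0,0.025]]'>/dev/null; python3 g.py && $c '[[0,0.0004,0,0,0,0.017],[0,0.0004,0,0,0,0.017]]'>/dev/null; python3 g.py && $c '[[0,0.0004,0,0,0,0.017],[0,0.0004,0,0,0,0.017]]'>/dev/null; python3 g.py && $c '[[0,0.0004,0,0,0,0.017],[0,0.0004,0,0,0,0.017]]'>/dev/null; python3 g.py && $c '[[0,0.0004,0,0,0,0.017],[0,0.0004,0,0,0,0.017]]'>/dev/null; python3 g.py && $c '[[0,0.0004,0,0,0,0.017],[0,0.0004,0,0,0,0.017]]'>/dev/null; python3 g.py && $c '[[0,0.0004,0,0,0,0.017],[0,0.0004,0,0,0,0.017]]'>/dev/null; python3 g.py && $c '[[0,0.0004,0,0,0,0.017],[0,0.0004,0,0,0,0.017]]'>/dev/null; python3 g.py && $c '[[0,0.0004,0,0,0,0.017],[0,0.0004,0,0,0,0.017]]'>/dev/null; python3 g.py && $c '[[0,0.0004,0,0,0,0.017],[0,0.0004,0,0,0,0.017]]'>/dev/null; python3 g.py && $c '[[0,0.0004,0,0,0,0.017],[0,0.0004,0,0,0,0.017]]'>/dev/null; python3 g.py && $c '[[0,0.0004,0,0,0,0.017],[0,0.0004,0,0,0,0.017]]'>/dev/null; python3 g.py
```

```text
t16.9 y-15.2 F [-1.9 -0.   0.4] Tz -0.00 q7 -0.21 g 0.8 [ 0.5452 -0.1195]
t17.1 y-21.2 F [-2.3 -0.   0.3] Tz 0.01 q7 -0.30 g 0.8 [ 0.5455 -0.1197]
t17.2 y-25.2 F [-2.7 -0.6 -0.4] Tz 0.05 q7 -0.36 g 0.8 [ 0.5457 -0.1197]
t17.4 y-29.3 F [-2.1  0.4  0.4] Tz -0.02 q7 -0.42 g 0.8 [ 0.5459 -0.1199]
t17.6 y-33.4 F [-2.4  0.8  1.1] Tz 0.01 q7 -0.48 g 0.8 [ 0.5462 -0.12  ]
t17.7 y-37.5 F [-1.4  0.7  0.2] Tz 0.04 q7 -0.54 g 0.8 [ 0.5464 -0.1201]
t17.9 y-41.5 F [-2.3  0.3  0.5] Tz 0.04 q7 -0.60 g 0.8 [ 0.5466 -0.1203]
t18.1 y-45.6 F [-2.3 -0.8  0.3] Tz 0.05 q7 -0.66 g 0.8 [ 0.5468 -0.1205]
t18.2 y-49.7 F [-2.3 -0.2  0.2] Tz 0.06 q7 -0.72 g 0.8 [ 0.547  -0.1207]
t18.4 y-53.8 F [-2.6  0.1 -0.3] Tz 0.04 q7 -0.78 g 0.8 [ 0.5472 -0.1209]
t18.6 y-57.9 F [-1.2  0.3  0.4] Tz 0.02 q7 -0.84 g 0.8 [ 0.5473 -0.1211]
t18.7 y-61.9 F [-1.9 -0.5  0.5] Tz 0.02 q7 -0.90 g 0.8 [ 0.5474 -0.1213]
t18.9 y-66.0 F [-2.4 -0.4  0. ] Tz 0.05 q7 -0.96 g 0.8 [ 0.5476 -0.1215]
```

```bash
c="python3 -m creep"; 
$c '[[0,0.0004,0,0,0,0.017],[0,0.0004,0,0,0,0.017]]'>/dev/null; python3 g.py && $c '[[0,0.0004,0,0,0,0.017],[0,0.0004,0,0,0,0.017]]'>/dev/null; python3 g.py && $c '[[0,0.0004,0,0,0,0.017],[0,0.0004,0,0,0,0.017]]'>/dev/null; python3 g.py && $c '[[0,0.0004,0,0,0,0.017],[0,0.0004,0,0,0,0.017]]'>/dev/null; python3 g.py && $c '[[0,0.0004,0,0,0,0.017],[0,0.0004,0,0,0,0.017]]'>/dev/null; python3 g.py && $c '[[0,0.0004,0,0,0,0.017],[0,0.0004,0,0,0,0.017]]'>/dev/null; python3 g.py && $c '[[0,0.0004,0,0,0,0.017],[0,0.0004,0,0,0,0.017]]'>/dev/null; python3 g.py && $c '[[0,0.0004,0,0,0,0.017],[0,0.0004,0,0,0,0.017]]'>/dev/null; python3 g.py && $c '[[0,0.0004,0,0,0,0.017],[0,0.0004,0,0,0,0.017]]'>/dev/null; python3 g.py && $c '[[0,0.0004,0,0,0,0.017],[0,0.0004,0,0,0,0.017]]'>/dev/null; python3 g.py && $c '[[0,0.0004,0,0,0,0.017],[0,0.0004,0,0,0,0.017]]'>/dev/null; python3 g.py && $c '[[0,0.0004,0,0,0,0.017],[0,0.0004,0,0,0,0.017]]'>/dev/null; python3 g.py && $c '[[0,0.0004,0,0,0,0.017],[0,0.0004,0,0,0,0.017]]'>/dev/null; python3 g.py && $c '[[0,0.0004,0,0,0,0.017],[0,0.0004,0,0,0,0.017]]'>/dev/null; python3 g.py && $c '[[0,0.0004,0,0,0,0.017],[0,0.0004,0,0,0,0.017]]'>/dev/null; python3 g.py && $c '[[0,0.0004,0,0,0,0.017],[0,0.0004,0,0,0,0.017]]'>/dev/null; python3 g.py && $c '[[0,0.0004,0,0,0,0.017],[0,0.0004,0,0,0,0.017]]'>/dev/null; python3 g.py && $c '[[0,0.0004,0,0,0,0.017],[0,0.0004,0,0,0,0.017]]'>/dev/null; python3 g.py && $c '[[0,0.0004,0,0,0,0.017],[0,0.0004,0,0,0,0.017]]'>/dev/null; python3 g.py && $c '[[0,0.0004,0,0,0,0.017],[0,0.0004,0,0,0,0.017]]'>/dev/null; python3 g.py
```

```text
t19.1 y-70.1 F [-2.3  0.3  0.4] Tz 0.05 q7 -1.02 g 0.8 [ 0.5477 -0.1217]
t19.2 y-74.2 F [-1.   0.4  0.8] Tz 0.07 q7 -1.08 g 0.8 [ 0.5478 -0.122 ]
t19.4 y-78.2 F [-2.3  0.6 -0.7] Tz 0.01 q7 -1.14 g 0.8 [ 0.5478 -0.1222]
t19.6 y-82.3 F [-1.4 -0.3  0.3] Tz 0.01 q7 -1.20 g 0.8 [ 0.5478 -0.1225]
t19.7 y-86.4 F [-2.   0.2  1.1] Tz 0.02 q7 -1.26 g 0.8 [ 0.5479 -0.1227]
t19.9 y-90.5 F [-2.1 -0.3  0.6] Tz 0.02 q7 -1.32 g 0.8 [ 0.5479 -0.123 ]
t20.1 y-94.6 F [-2.2 -1.1  0.4] Tz 0.07 q7 -1.38 g 0.8 [ 0.5479 -0.1232]
t20.2 y-98.6 F [-1.6 -0.6  0.4] Tz 0.02 q7 -1.44 g 0.8 [ 0.5479 -0.1235]
t20.4 y-102.7 F [-1.9  0.7 -0.4] Tz -0.00 q7 -1.50 g 0.8 [ 0.5478 -0.1237]
t20.6 y-106.8 F [-1.9  0.8  0.4] Tz 0.06 q7 -1.56 g 0.8 [ 0.5478 -0.124 ]
t20.7 y-110.9 F [-5.5 -2.1 -0. ] Tz 0.13 q7 -1.61 g 1.9 [ 0.5475 -0.1241]
t20.7 y-110.9 F [-5.5 -2.1 -0. ] Tz 0.13 q7 -1.61 g 1.9 [ 0.5475 -0.1241]
t20.7 y-110.9 F [-5.5 -2.1 -0. ] Tz 0.13 q7 -1.61 g 1.9 [ 0.5475 -0.1241]
t20.7 y-110.9 F [-5.5 -2.1 -0. ] Tz 0.13 q7 -1.61 g 1.9 [ 0.5475 -0.1241]
t20.7 y-110.9 F [-5.5 -2.1 -0. ] Tz 0.13 q7 -1.61 g 1.9 [ 0.5475 -0.1241]
t20.7 y-110.9 F [-5.5 -2.1 -0. ] Tz 0.13 q7 -1.61 g 1.9 [ 0.5475 -0.1241]
t20.7 y-110.9 F [-5.5 -2.1 -0. ] Tz 0.13 q7 -1.61 g 1.9 [ 0.5475 -0.1241]
t20.7 y-110.9 F [-5.5 -2.1 -0. ] Tz 0.13 q7 -1.61 g 1.9 [ 0.5475 -0.1241]
t20.7 y-110.9 F [-5.5 -2.1 -0. ] Tz 0.13 q7 -1.61 g 1.9 [ 0.5475 -0.1241]
t20.7 y-110.9 F [-5.5 -2.1 -0. ] Tz 0.13 q7 -1.61 g 1.9 [ 0.5475 -0.1241]
```

The force climbed after about 6.9 rad of turning, inside the stated range. I'll confirm with 2° more.

```bash
c="python3 -m creep"; 
$c '[[0,0.0002,0,0,0,0.01],[0,0,0,0,0,0]]'>/dev/null; python3 g.py;  $c '[[0,0.0002,0,0,0,0.01],[0,0,0,0,0,0]]'>/dev/null; python3 g.py
```

```text
t20.9 y-112.0 F [-5.6 -1.4 -1.7] Tz 0.16 q7 -1.63 g 2.4 [ 0.5473 -0.1239]
t21.1 y-113.1 F [-5.9 -1.7 -2.5] Tz 0.16 q7 -1.65 g 3.1 [ 0.5471 -0.1237]
```

```bash
c="python3 -m creep"; 
$c '[[0.003,0,0,0,0,0],[0,0,0,0,0,0]]'>/dev/null; python3 g.py;  $c '[[0.003,0,0,0,0,0],[0,0,0,0,0,0]]'>/dev/null; python3 g.py
python3 - <<'E'
from h import *
d=arm.get_image("scene"); np.save("seat1.npy",d["frame"])
E
```

```text
t21.2 y-113.1 F [-9.5 -1.6 -3.3] Tz 0.23 q7 -1.65 g 4.2 [ 0.5475 -0.1238]
t21.4 y-113.1 F [-12.2  -2.   -5.8] Tz 0.25 q7 -1.64 g 5.2 [ 0.5477 -0.1239]
```

The force rises steadily to 12 N and the wing does not give, so the nut is seated. I'll back off, lift clear and take a last look.

```bash
python3 -m creep '[[-0.008,0,0,0,0,-0.02],[-0.008,0,0,0,0,-0.03],[0,0,0,0,0,-0.05],[0,0,0,0,0,-0.05],[0,0,-0.04,0,0,0],[0,0,-0.06,0,0,0],[0,0,-0.08,0,0,0],[0,0,-0.08,0,0,0],[0,0,-0.08,0,0,0],[0,0,0,0,0,0],[0,0,0,0,0,0],[0,0,0,0,0,0]]' >/dev/null; python3 g.py; python3 st.py
python3 - <<'E'
from h import *
b=np.load("before.npy");d=arm.get_image("scene")
a=d["frame"]
cv2.imwrite("pics/fin.png",np.hstack([cv2.resize(i[180:250,205:275,::-1],(390,390),interpolation=cv2.INTER_CUBIC) for i in (b,a)]))
df=np.abs(a.astype(int)-b).max(2); print("press front edge diff",df[228:275,225:350].max(), df[228:275,225:350].mean())
E
```

```text
t22.4 y-95.2 F [-0.1 -1.3  1.4] Tz -0.03 q7 -1.43 g 0.0 [ 0.5443 -0.1236]
t22.45 p [ 0.5443 -0.1236  0.2114] yline -95.2 q [-0.09  0.31  0.29  1.73 -0.1   1.12 -1.43] F [ 0.   1.3 -1.4] T [-0.02  0.01 -0.03] w 0.436 g 0.0 units to target [-6.200e-03  2.000e-04  2.834e-01] tilt 0.06
press front edge diff 6 1.6005106382978724
```

View pics/fin.png

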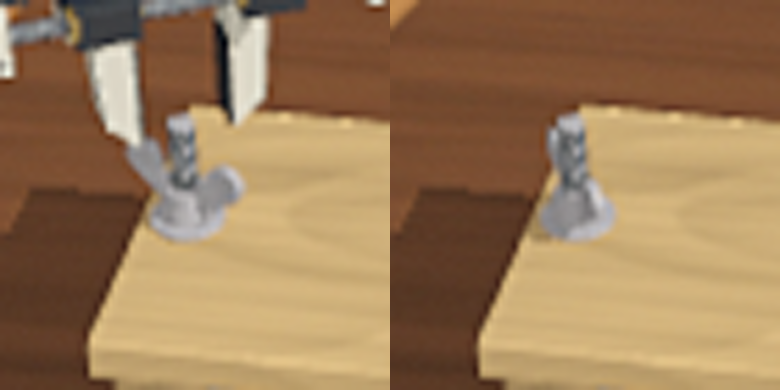

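The picture shows the press unmoved (edge difference at noise level). The wings are now nearly end-on to the camera, which matches a turn of about 395–410°. The gripper is clear, so I'm handing in.

```bash
python3 -c "
from cell import arm
print(arm.sign_off())"
```

```text
the job is handed in; nothing more can be done
None
```

I turned the right-hand wing nut down about 6.9 rad to a firm stop on its washer, judged by the push force climbing to about 12 N with the wing no longer giving. The press did not move measurably, the gripper is clear of everything, and the job is handed in; it returned no verdict.

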